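# Put away after cleaning: bronzes, jar bands and mount collar

### The job

Clear the conservation bench after cleaning: stand the two small bronzes (the owl and the seated figure) upright in the wooden divided tray, one in each bay, and lay both steel jar bands flat in the round steel dish. Push the brass collar fully down onto the flatted post of the black display mount, its D-shaped bore turned to match the post. Leave the little lidded pot and the round weight standing where they are.

Things in the scene. Friction and masses are not known exactly. Their poses are not given: they have to be found in the camera images.
- collar: Loose brass block with a D-shaped through bore, 26 mm high, 0.26 kg. Origin: on the bore's axis at the underside, z up along it. In plan x from -20 to +30 mm, y from -20 to +20 mm (parallel faces 40 mm apart, to grip). Bore radius 10.3 mm, its flat on the +x (long end) side, 6.8 mm from the axis. Starts with the bore upright.
- owl: Loose small bronze owl on a black stone plinth, 0.22 kg, upright. Plinth 40 x 40 x 12 mm, round body of radius 16.5 mm from 12 to 46 mm height, head radius 14.5 mm to 58 mm, top at 67 mm. Origin: centre of the plinth's underside, z up, face to -x.
- seated: Loose small bronze seated figure on a black stone plinth, 0.22 kg, upright. Plinth 44 (x) x 40 (y) x 12 mm; torso 24 (x) x 30 (y) mm centred at x = +6 mm, from 12 to 44 mm height, gripped best across y; head radius 11.5 mm at x = +3 mm, top at 65 mm; knees stick out to -x. Origin: centre of the plinth's underside, z up.
- band_a: Loose plain steel screw band of a jar: an open ring of outer radius 27 mm, inner radius 23.5 mm, height 16 mm, 0.03 kg, lying flat. Origin: its axis at the underside. Like band_b.
- band_b: The second loose steel jar band, same ring as band_a (outer radius 27, inner radius 23.5, height 16 mm), lying flat. Origin: its axis at the underside.
- mount: Fixed black stone block with an upright steel post. Origin: on the post's axis at bench level, z up. Block: x -40 to +75, y +-40, top at 25 mm. Post: radius 9 mm, one flat facing +x (block's long end) 5.5 mm from the axis, top at 61 mm, tapered over the last 4 mm. The collar fits, 1.3 mm play, when its x axis points along the mount's; seated, it rests on the block's top.
- tray: Fixed wooden divided tray lined in grey, 110 (x) x 200 (y) mm outside, 20 mm high, walls and floor 6 mm thick. A divider 6 mm thick and 18 mm high at y = 0 makes two bays, each 98 (x) by 91 (y) mm, centred at y = +48.5 and -48.5 mm. Origin: centre of the underside, z up.
- dish: Fixed round shallow steel dish: outer radius 80 mm, inner radius 76 mm, 20 mm high, inner floor at 4 mm. Room for both bands side by side. Origin: centre of the underside, z up.
- pot: Bystander: little loose amber glass pot with a white lid, radius 16 mm, 28 mm high, 0.05 kg. Not to be moved. Origin: centre of the underside.
- weight: Bystander: loose round dark steel weight with a small knob, radius 14 mm, 32 mm high, 0.12 kg. Not to be moved. Origin: centre of the underside.

How it is judged:
By the outcome, as a careful person would: the job done as asked, in the order asked, and still so for the second after the job is handed in, with the robot touching nothing.
It also fails if it takes over 120 s, if anything falls off the work surface, if the arm or the gripper's body presses on something with over 40 N, if the wrist force passes 120 N, or if a joint passes its speed limit or range.

### The arm

A 7-joint arm with a two-finger parallel gripper is mounted at the origin on the work surface. World frame = base frame: x ahead of the robot, y to its left, z up, the work surface at z = 0. Lengths are in m, angles in rad, forces in N, time in s.
With the tool pointing down it reaches from about 0.4 to 0.85 m from the base axis. Payload 10.4 kg.
Tool frame: the origin (TCP) lies at the centre of the arm's flange, where the gripper is bolted on; the fingertips stand 182 mm ahead of it and the grasp point (between the pads) lies r.grasp_offset ahead of it (r.grasp_offset is the distance from the TCP to the grasp point, in m); z points along the fingers, y is the line along which they close (so a half turn about z gives the same grasp; the last joint's range is limited). The gripper opens to 87 mm and grips with 3 to 60 N. Pads are 19 mm wide; open, the fingers measure 117 mm over their backs; the gripper's body (75 mm by 190 mm) begins 51 mm behind the grasp point.
Start: joints at [1.089, 0.332, -0.065, 1.46, 0.022, 1.35, -0.088], TCP at [0.277, -0.56, 0.405] pointing down, gripper open.
Joint ranges: [-2.6, 2.6], [-0.5, 2.12], [-1.47, 1.34], [0.16, 2.42], [-1.27, 4.41], [0.06, 2.06], [-2.6, 2.6]. Speed limits (rad/s): [2.22, 2.22, 2.79, 2.79, 3.14, 3.14, 3.14].

### API

Orientations are given as a unit quaternion [x, y, z, w].
In Python, from bench import status, vision, job, spotter, r gives the robot as it stands. The module is installed in compiled form; this text tells all that it offers.
- The arm moves only by the tool play_rows, never from a script. Its argument "series" is a list of rows, each a list of 6 numbers: the shift along the tool's x, y, z each as a share of 150 mm, from -1 to 1, then the turn, a rotation vector about the tool's x, y, z each as a share of 30 degrees, from -1 to 1. In form: [[x, y, z, ax, ay, az], ...]. A call has 1 to 5 rows; each row is the pose to reach, as a shift and turn from the pose commanded when the call began, along the tool's axes at that moment; what a row does not reach only later rows make up. A row lasts 1/10 s, in which the tool goes at most 50 mm and 8.59 degrees, less where a joint would pass 70% of its speed; a pose out of reach is approached as far as the arm can. A call with a number of a shift or a turn outside -1 to 1 is refused whole. A call with a gripper value outside its range is refused whole. "fingers" is the opening, from -1 (shut) to 1 (fully open), set as the call begins (left out, the last holds). The fingers move at their own pace and stop on an object; "squeeze" is the grip in N (left out, the last holds). Time passes only in rows, so rows that repeat a pose let the fingers close. It gives the time, the measured TCP pose, the force, the opening and the grip force at its end, in the units of the state.
- status.read_state(): the state, without advancing time (a new reading comes with each control period).
- vision.camera(name): name is "scene" or "top"; returns the picture (480x640x3 uint8, blue, green, red); there is no depth.
- vision.calibration(name): a dict with "fx", "fy", "cx", "cy" (pixels), "rvec" (rotation vector, rad) and "tvec" (3), from world to camera coordinates, as OpenCV has them. Camera axes: x right, y down, z forward; pixel columns grow to the right and rows downward; lengths in m; the calibration is good to about 2 mm. A picture is of the moment at which its call begins. calibration takes no time and is no camera call.
- job.close_job(): hands the job in; it is judged then, once.
Trained networks look in the newest picture that a camera, given by its name, has taken for a name from the list of things; names that differ only in an ending like _2 or _b are one class to them, and where a whole thing is asked for, a point or a joint stands for the part that bears it (a point fixed in the world has none). Each returns a list of dicts, best first, with "conf" (0 to 1); they miss things now and then, are a little off and sometimes report something else, mostly with a low value. They report only what shows in the picture. A call takes as long as a camera call.
- spotter.boxes_of(camera, name): "point" ([x, y, z] in m, in world coordinates, good to about 4 mm: the middle of the surface that is visible of it).
- spotter.regions_of(camera, name): "pixels" (480x640 bool, what is visible of it).
The state is a dict: "time": time; "joint_positions": joint angles; "joint_vel": joint speeds; "joint_torque": joint torques, N m; "ee_pos": TCP position; "eef_rot": TCP orientation; "ft_force": force on the tool from outside, world axes, zero at the start; "torque": the same for the moment, N m; "width": finger opening in m; "grip_force": force on a finger pad.
Only numpy, scipy, OpenCV 4.12 (cv2) and the standard library are available. Lean on these libraries where they do the work, as an engineer would, in place of code of your own. Each camera call takes 0.05 s, during which the arm holds its last target. There are 200 camera calls.

## Working session

There is one attempt and no reset: what is moved stays moved. The work goes in short steps, Python scripts to look and compute and a tool call to move; the robot and the scene stay as the last step left them, time stands still between calls to the robot, and variables do not carry over. Pictures are saved under pics/ and viewed, at most 14 in all, crops included, and the job is handed in when it is done.

Besides the shell and the picture viewer there is one more tool, called as a command line: name --pt "numbers of a row" for each row, then --argument value for the rest. play_rows: Moves the arm, as the interface text tells. Shift numbers are shares of 150 mm and turn numbers shares of 30 degrees, none past 1 either way. Its arguments: {"type":"object","properties":{"series":{"type":"array","items":{"type":"array","items":{"type":"number"}}},"fingers":{"type":"number"},"squeeze":{"type":"number"}},"required":["series"]}

```bash
mkdir -p pics; cat > h.py <<'E'
import numpy as np, cv2
from scipy.spatial.transform import Rotation as R
from bench import status, vision, job, spotter, r
def cal(n):
    c=vision.calibration(n); K=np.array([[c['fx'],0,c['cx']],[0,c['fy'],c['cy']],[0,0,1.]])
    return K,np.array(c['rvec'],float).ravel(),np.array(c['tvec'],float).ravel()
def proj(n,P):
    K,rv,t=cal(n); return cv2.projectPoints(np.array(P,float).reshape(-1,3),rv,t,K,None)[0].reshape(-1,2)
def back(n,uv,z):
    K,rv,t=cal(n); M=cv2.Rodrigues(rv)[0]; uv=np.atleast_2d(uv).astype(float)
    d=(np.linalg.inv(K)@np.c_[uv,np.ones(len(uv))].T).T@M; o=-M.T@t
    return o+d*((z-o[2])/d[:,2])[:,None]
def shot(n,f): im=vision.camera(n); cv2.imwrite('pics/'+f,im); return im
E
python3 - <<'E'
from h import *
for n in('scene','top'):
    shot(n,n+'0.png'); K,rv,t=cal(n); print(n,K[0,0],(-cv2.Rodrigues(rv)[0].T@t).round(3))
    for o in 'collar owl seated band_a mount tray dish pot weight'.split():
        print(o,[(np.round(b['point'],3).tolist(),round(b['conf'],2)) for b in spotter.boxes_of(n,o)][:4])
s=status.read_state();print(s['time'],s['ee_pos'],s['eef_rot'],s['width'],r.grasp_offset,R.from_quat(s['eef_rot']).as_matrix().round(3))
E
```

```text
scene 488.4460638678937 [ 1.085 -0.009  0.777]
collar [([0.618, 0.161, 0.028], 0.79)]
owl [([0.583, -0.172, 0.035], 0.81)]
seated [([0.49, 0.014, 0.027], 0.81)]
band_a [([0.477, 0.141, 0.012], 0.91), ([0.445, -0.156, 0.009], 0.8)]
mount [([0.507, 0.38, 0.023], 0.65), ([0.447, -0.153, 0.009], 0.23)]
tray [([0.512, -0.34, 0.005], 0.62)]
dish [([0.65, 0.011, 0.003], 0.93)]
pot []
weight [([0.544, -0.084, 0.022], 0.63)]
top 475.2035494369122 [ 0.422 -0.016  1.037]
collar [([0.608, 0.162, 0.028], 0.72)]
owl [([0.568, -0.167, 0.045], 0.6)]
seated [([0.473, 0.015, 0.039], 0.85)]
band_a [([0.473, 0.141, 0.016], 0.56)]
mount [([0.499, 0.377, 0.023], 0.8)]
tray [([0.509, -0.342, 0.009], 0.93), ([0.532, -0.092, 0.021], 0.5)]
dish [([0.658, 0.005, 0.008], 0.94)]
pot [([0.525, 0.089, 0.029], 0.71)]
weight []
1.0 [ 0.2768124  -0.5603535   0.40479976] [9.73803418e-01 2.27391512e-01 1.80735735e-05 5.30019956e-05] 0.08693107816589062 0.1635 [[ 0.897  0.443  0.   ]
 [ 0.443 -0.897 -0.   ]
 [ 0.     0.    -1.   ]]
```

View pics/top0.png

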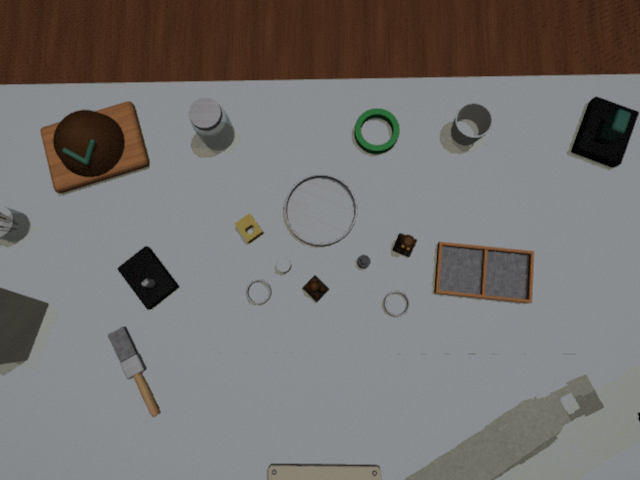

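View pics/scene0.png

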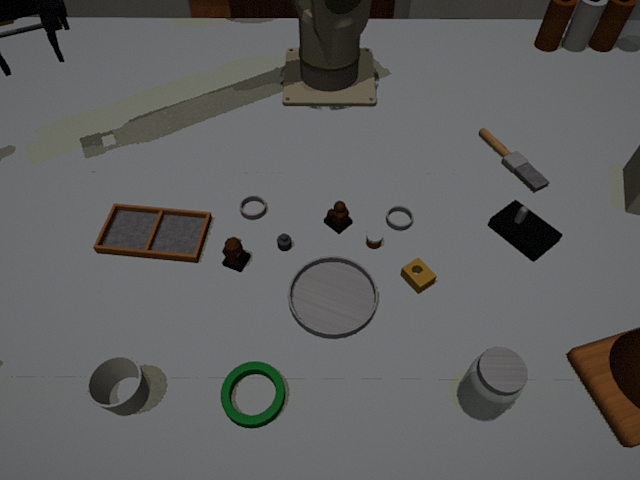

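```bash
cat > fit.py <<'E'
from h import *
from scipy.optimize import minimize
def box(x0,x1,y0,y1,z0,z1): return np.array([[x,y,z] for x in(x0,x1) for y in(y0,y1) for z in(z0,z1)])/1e3
def cyl(rr,z0,z1,x=0): 
    a=np.linspace(0,2*np.pi,24,endpoint=False); return np.array([[x+rr*np.cos(t),rr*np.sin(t),z] for z in(z0,z1) for t in a])/1e3
M={'collar':[box(-20,30,-20,20,0,26)],
 'owl':[box(-20,20,-20,20,0,12),cyl(16.5,12,46),cyl(14.5,46,58),cyl(7,58,67)],
 'seated':[box(-22,22,-20,20,0,12),box(-6,18,-15,15,12,44),cyl(11.5,44,58,3),cyl(6,58,65,3)],
 'band':[cyl(27,0,16)],'mount':[box(-40,75,-40,40,0,25),cyl(9,25,61)],
 'tray':[box(-55,55,-100,100,0,20)],'dish':[cyl(80,0,20)],'pot':[cyl(16,0,28)],'weight':[cyl(14,0,22),cyl(5,22,32)]}
S=4
def render(n,name,p,win,holes=True):
    c,s=np.cos(p[2]),np.sin(p[2]); Rz=np.array([[c,-s,0],[s,c,0],[0,0,1]])
    x0,y0,w,h=win; im=np.zeros((h*S,w*S),np.uint8)
    f=lambda q:((proj(n,q@Rz.T+[p[0],p[1],0])-[x0-.5,y0-.5])*S*16).astype(np.int32)
    for part in M[name]: cv2.fillConvexPoly(im,cv2.convexHull(f(part)),255,shift=4)
    if holes and name=='band':
        a=np.zeros_like(im);b=a.copy(); q=cyl(23.5,0,16); 
        cv2.fillConvexPoly(a,cv2.convexHull(f(q[:24])),255,shift=4);cv2.fillConvexPoly(b,cv2.convexHull(f(q[24:])),255,shift=4); im[(a&b)>0]=0
    return cv2.resize(im,(w,h),interpolation=cv2.INTER_AREA)/255.
def fit(name,masks,p0,yaws,free=True):
    wins={};T={}
    for n,m in masks.items():
        ys,xs=np.where(m); win=(xs.min()-10,ys.min()-10,np.ptp(xs)+21,np.ptp(ys)+21)
        mm=cv2.copyMakeBorder(m.astype(np.float64),20,20,20,20,cv2.BORDER_CONSTANT)
        wins[n]=win;T[n]=mm[win[1]+20:win[1]+20+win[3],win[0]+20:win[0]+20+win[2]]
    best=None
    for y in yaws:
        def cost(q):
            e=0
            for n in masks:
                a=render(n,name,[q[0]/100,q[1]/100,q[2]],wins[n]); e+=1-np.minimum(a,T[n]).sum()/np.maximum(a,T[n]).sum()
            return e/len(masks)
        x0=np.array([p0[0]*100,p0[1]*100,y]); o=minimize(cost,x0,method='Nelder-Mead',options=dict(initial_simplex=x0+np.array([[0,0,0],[1,0,0],[0,1,0],[0,0,.3]]),xatol=1e-3,fatol=1e-5,maxiter=250))
        if best is None or o.fun<best[0]-1e-4: best=(o.fun,o.x[0]/100,o.x[1]/100,np.degrees(o.x[2]))
        
    return np.round(best,4)
E
cat > f1.py <<'E'
from fit import *
for n in('scene','top'): shot(n,n+'1.png')
J=[('collar',(.615,.162)),('owl',(.575,-.17)),('seated',(.48,.014)),('mount',(.5,.38)),('tray',(.51,-.34)),('dish',(.652,.008)),('pot',(.525,.089)),('weight',(.54,-.088)),('band_a',(.475,.141)),('band_b',(.446,-.155))]
ov={n:cv2.imread('pics/%s1.png'%n) for n in('scene','top')}
for name,p0 in J:
    ms={}
    for n in('scene','top'):
        c=[d['pixels'] for d in spotter.regions_of(n,name) if d['conf']>.15]; u=proj(n,[*p0,.01])[0]
        c=[m for m in c if np.linalg.norm(np.argwhere(m).mean(0)[::-1]-u)<25]
        if c: ms[n]=c[0]; cs=cv2.findContours(c[0].astype(np.uint8),0,1)[0]; cv2.drawContours(ov[n],cs,-1,(0,255,0),1)
    k=name.split('_')[0]; ys=[0] if k in('band','dish','pot','weight') else [.0] if k=='tray' else np.arange(0,6.28,.7)
    for sub in [ms]+[{n:ms[n]} for n in ms] if len(ms)>1 else [ms]:
        if sub: print(name,list(sub),fit(k,sub,p0,ys))
for n in ov: cv2.imwrite('pics/ov_%s.png'%n,ov[n])
E
time python3 f1.py
```

```text
collar ['scene', 'top'] [ 0.1304  0.6061  0.1588 36.576 ]
collar ['scene'] [ 0.1109  0.6047  0.1603 35.9392]Traceback (most recent call last):
  File "f1.py", line 13, in <module>
    if sub: print(name,list(sub),fit(k,sub,p0,ys))
                                 ~~~^^^^^^^^^^^^^
  File "fit.py", line 34, in fit
    x0=np.array([p0[0]*100,p0[1]*100,y]); o=minimize(cost,x0,method='Nelder-Mead',options=dict(initial_simplex=x0+np.array([[0,0,0],[1,0,0],[0,1,0],[0,0,.3]]),xatol=1e-3,fatol=1e-5,maxiter=250))
                                            ~~~~~~~~^^^^^^^^^^^^^^^^^^^^^^^^^^^^^^^^^^^^^^^^^^^^^^^^^^^^^^^^^^^^^^^^^^^^^^^^^^^^^^^^^^^^^^^^^^^^^^^^^^^^^^^^^^^^^^^^^^^^^^^^^^^^^^^^^^^^^^^^^^^^^^
    res = _minimize_neldermead(fun, x0, args, callback, bounds=bounds,
                               **options)
    fxr = func(xr)
    fx = function(np.copy(x), *(wrapper_args + args))
  File "fit.py", line 32, in cost
    a=render(n,name,[q[0]/100,q[1]/100,q[2]],wins[n]); e+=1-np.minimum(a,T[n]).sum()/np.maximum(a,T[n]).sum()
  File "fit.py", line 16, in render
    for part in M[name]: cv2.fillConvexPoly(im,cv2.convexHull(f(part)),255,shift=4)
                                                              ~^^^^^^
  File "fit.py", line 15, in <lambda>
    f=lambda q:((proj(n,q@Rz.T+[p[0],p[1],0])-[x0-.5,y0-.5])*S*16).astype(np.int32)
                 ~~~~^^^^^^^^^^^^^^^^^^^^^^^^
  File "h.py", line 8, in proj
    K,rv,t=cal(n); return cv2.projectPoints(np.array(P,float).reshape(-1,3),rv,t,K,None)[0].reshape(-1,2)
           ~~~^^^
  File "h.py", line 5, in cal
    c=vision.calibration(n); K=np.array([[c['fx'],0,c['cx']],[0,c['fy'],c['cy']],[0,0,1.]])
ValueError: time passes only in moves, steps and waits

real	0m9.592s
user	0m3.263s
sys	0m0.344s
```

```bash
sed -i 's/^def cal(n):/from functools import lru_cache\n@lru_cache\ndef cal(n):/' h.py; time python3 f1.py; python3 -c "
import cv2
a=cv2.imread('pics/ov_top.png')[200:330,100:300];b=cv2.imread('pics/ov_scene.png')[180:310,380:580]
c=cv2.vconcat([cv2.resize(i,None,fx=4,fy=4,interpolation=2) for i in(a,b)]);cv2.imwrite('pics/crop1.png',cv2.resize(c,(462,600),interpolation=3))"
```

```text
collar ['scene', 'top'] [1.261000e-01 6.153000e-01 1.651000e-01 2.152146e+02]
collar ['scene'] [ 0.0685  0.6041  0.1604 36.2383]
collar ['top'] [9.690000e-02 6.165000e-01 1.649000e-01 2.147879e+02]
owl ['scene', 'top'] [ 1.043000e-01  5.721000e-01 -1.766000e-01  3.368902e+02]
owl ['scene'] [ 0.0891  0.5699 -0.1762 69.7065]
owl ['top'] [ 7.450000e-02  5.731000e-01 -1.769000e-01  2.448468e+02]
seated ['scene', 'top'] [9.97000e-02 4.78500e-01 1.63000e-02 4.49984e+01]
seated ['scene'] [9.37000e-02 4.76300e-01 1.68000e-02 4.30097e+01]
seated ['top'] [6.23000e-02 4.79500e-01 1.58000e-02 4.52585e+01]
mount ['scene', 'top'] [ 0.065   0.489   0.3712 39.4528]
mount ['scene'] [5.490000e-02 5.142000e-01 3.949000e-01 2.192231e+02]
mount ['top'] [ 0.0575  0.4901  0.3707 39.3931]
tray ['scene', 'top'] [ 0.0455  0.5122 -0.3438 -6.2706]
tray ['scene'] [ 0.0318  0.5093 -0.3431 -6.1263]
tray ['top'] [ 0.0258  0.5134 -0.3446 -6.118 ]
dish ['scene', 'top'] [3.4300e-02 6.5090e-01 5.9000e-03 6.1138e+00]
dish ['scene'] [1.4300e-02 6.4890e-01 6.9000e-03 9.2569e+00]
dish ['top'] [2.2300e-02 6.5260e-01 5.0000e-03 1.1063e+01]
pot ['scene', 'top'] [0.1839 0.5289 0.0869 7.3261]
pot ['scene'] [0.108  0.5248 0.088  9.865 ]
pot ['top'] [0.1432 0.5299 0.0859 6.594 ]
weight ['scene'] [ 0.0839  0.5332 -0.087  26.3788]
band_a ['scene', 'top'] [ 0.5235  0.4683  0.1415 21.4023]
band_a ['scene'] [ 0.1958  0.468   0.1417 21.3545]
band_a ['top'] [ 0.8236  0.4716  0.1407 15.5044]
band_b ['top'] [ 0.6536  0.4467 -0.1574 -5.2105]
real	0m9.644s
user	0m5.795s
sys	0m0.140s
```

View pics/crop1.png

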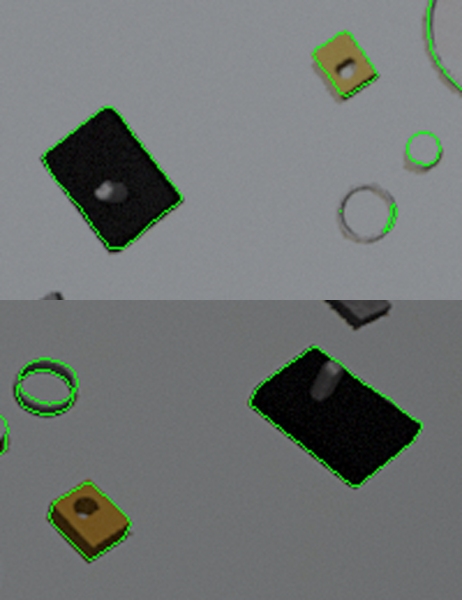

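```bash
python3 - <<'E'
from fit import *
a=cv2.imread('pics/ov_top.png');b=cv2.imread('pics/ov_scene.png')
t=lambda im,u,v:cv2.resize(im[v-30:v+30,u-40:u+40],(400,300),interpolation=cv2.INTER_CUBIC)
A=cv2.imread('pics/top1.png');B=cv2.imread('pics/scene1.png')
cv2.imwrite('pics/crop2.png',np.vstack([np.hstack([t(A,315,288),t(B,340,215)]),np.hstack([t(A,395,270),t(B,240,245)])]))
# colour fit for collar/mount
res={}
for n,im in(('top',A),('scene',B)):
    h=cv2.cvtColor(im,cv2.COLOR_BGR2HSV)
    for name,p0,yw in(('collar',(.606,.16),.63),('mount',(.489,.372),.69)):
        u=proj(n,[*p0,.02])[0].astype(int); m=(h[...,1]>120)&(h[...,2]>25) if name=='collar' else h[...,2]<45
        w=np.zeros_like(m); q=22 if name=='collar' else 45; w[u[1]-q:u[1]+q,u[0]-q:u[0]+q]=1; m&=w
        if name=='mount': 
            l,lab,st,_=cv2.connectedComponentsWithStats(m.astype(np.uint8)); m=lab==1+np.argmax(st[1:,4])
        m=cv2.morphologyEx(m.astype(np.uint8),cv2.MORPH_CLOSE,np.ones((15,15)))
        c=max(cv2.findContours(m,0,1)[0],key=cv2.contourArea); k=np.zeros_like(m); cv2.drawContours(k,[c],-1,1,-1)
        if name=='mount': M['mount']=[box(-40,75,-40,40,0,25)] if n=='top' else M['mount']
        print(n,name,k.sum(),fit(name,{n:k>0},p0,[yw])); 
# bands: dark ring centroid
E
```

```text
top collar 395 [ 0.1609  0.6064  0.1591 37.7946]
top mount 2011 [ 0.0827  0.4906  0.3713 39.393 ]
scene collar 735 [ 0.0685  0.6046  0.1597 35.8401]
scene mount 2319 [ 0.0871  0.4879  0.3709 41.2495]
```

View pics/crop2.png

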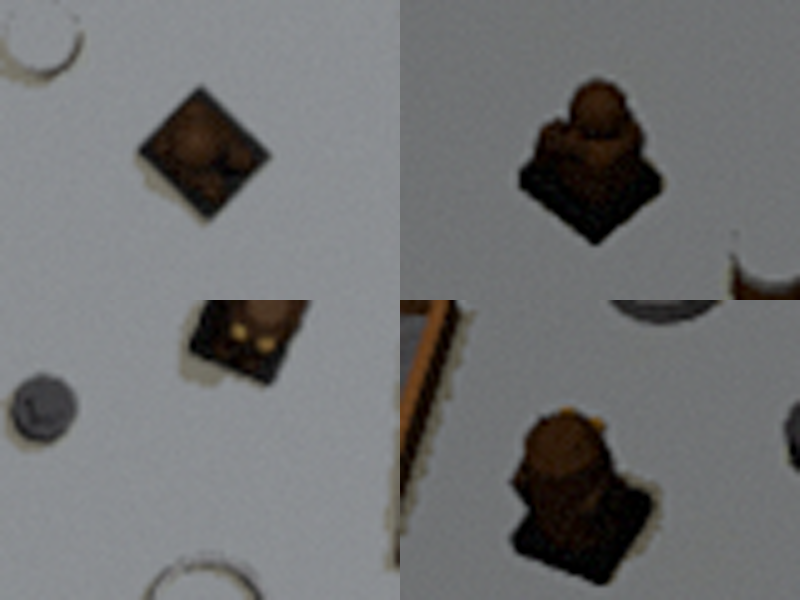

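```bash
cat > plan.py <<'E'
# usage: plan.py x,y,zgrasp,phi ...   prints shares per call (chained), rows needed
import sys; from h import *
s=status.read_state(); p=np.array(s['ee_pos']); Q=R.from_quat(s['eef_rot'])
m=Q.as_matrix(); ph=np.degrees(np.arctan2(m[1,0],m[0,0]))
print('t',round(s['time'],2),'grasp pt',(p+m[:,2]*r.grasp_offset).round(4),'phi',ph.round(2),'tilt',m[:2,2].round(4),'w',round(s['width'],4),'grip',round(s['grip_force'],1),'F',np.round(s['ft_force'],1),'T',np.round(s['torque'],2))
down=R.from_matrix([[1,0,0],[0,-1,0],[0,0,-1]])
for a in sys.argv[1:]:
    x,y,z,f=map(float,a.split(','))
    while 1:
        Qt=R.from_euler('z',f,degrees=True)*down; pt=np.array([x,y,z+r.grasp_offset])
        d=Q.inv().apply(pt-p)/.15; w=np.degrees((Q.inv()*Qt).as_rotvec())/30
        k=max(1,np.abs(d).max(),np.abs(w).max()); row=np.r_[d,w]/k
        print([float(v) for v in row.round(3)],'rows',round(max(np.linalg.norm(row[:3])*3,np.linalg.norm(row[3:])*30/8.59),1))
        row=row.round(3); p=p+Q.apply(row[:3]*.15); Q=Q*R.from_rotvec(np.radians(row[3:]*30))
        if k==1: break
    print('--')
E
python3 plan.py .5715,-.1765,.12,26.3 .5715,-.1765,.036,26.3
```

```text
t 2.3 grasp pt [ 0.2768 -0.5604  0.2413] phi 26.29 tilt [ 0.     -0.0001] w 0.0872 grip 0.0 F [-0.1  0.4  0. ] T [ 0.   -0.   -0.06]
[1.0, -0.492, 0.279, 0.0, -0.0, -0.0] rows 3.4
[1.0, -0.492, 0.279, 0.0, -0.0, -0.0] rows 3.4
[0.895, -0.44, 0.25, 0.0, -0.0, -0.0] rows 3.1
--
[-0.0, -0.0, 0.56, 0.0, -0.0, -0.0] rows 1.7
--
```

play_rows --pt "1.0 -0.492 0.279 0 0 0" --pt "1.0 -0.492 0.279 0 0 0" --pt "1.0 -0.492 0.279 0 0 0" --pt "1.0 -0.492 0.279 0 0 0" --pt "1.0 -0.492 0.279 0 0 0" --fingers 1 --squeeze 30

```text
time: 2.8
ee_pos: [0.3814, -0.4243, 0.3623]
eef_rot: [0.973, 0.23, 0.0, -0.001]
ft_force: [-0.6, 0.1, -0.3]
width: 0.0872
grip_force: 0.0
```

play_rows --pt "1.0 -0.492 0.279 0 0 0" --pt "1.0 -0.492 0.279 0 0 0" --pt "1.0 -0.492 0.279 0 0 0" --pt "1.0 -0.492 0.279 0 0 0" --pt "1.0 -0.492 0.279 0 0 0"

```text
time: 3.3
ee_pos: [0.4821, -0.2925, 0.3205]
eef_rot: [0.973, 0.23, 0.0, -0.001]
ft_force: [-0.7, -0.4, -0.0]
width: 0.0869
grip_force: 0.0
```

play_rows --pt "0.895 -0.44 0.25 0 0 0" --pt "0.895 -0.44 0.25 0 0 0" --pt "0.895 -0.44 0.25 0 0 0" --pt "0.895 -0.44 0.25 0 0 0" --pt "0.895 -0.44 0.25 0 0 0"

```text
time: 3.8
ee_pos: [0.5718, -0.1769, 0.2833]
eef_rot: [0.974, 0.228, -0.0, 0.0]
ft_force: [-0.7, -0.5, 0.9]
width: 0.0868
grip_force: 0.0
```

```bash
python3 plan.py .5715,-.1765,.036,26.3; python3 - <<'E'
from h import *
t=lambda im,u,v:cv2.resize(im[v-45:v+45,u-60:u+60],(400,300),interpolation=cv2.INTER_CUBIC)
a=shot('top','t2.png');b=shot('scene','s2.png')
cv2.imwrite('pics/crop3.png',np.hstack([t(a,405,244),t(b,240,235)]))
E
```

```text
t 3.8 grasp pt [ 0.5718 -0.1769  0.1198] phi 26.34 tilt [-0.0005 -0.0002] w 0.0868 grip 0.0 F [-0.7 -0.5  0.9] T [-0.04  0.03 -0.  ]
[-0.0, -0.003, 0.559, -0.0, 0.001, 0.001] rows 1.7
--
```

View pics/crop3.png

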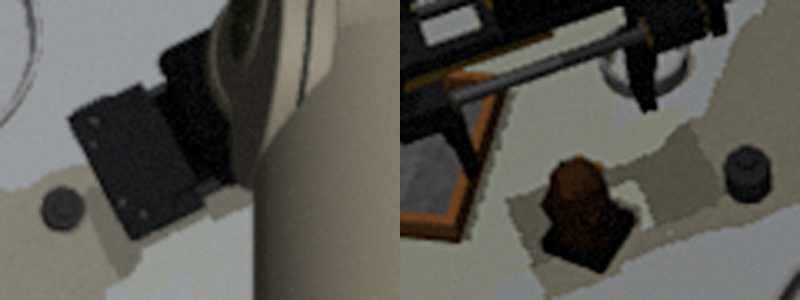

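play_rows --pt "0 0 0.28 0 0 0" --pt "0 0 0.42 0 0 0" --pt "0 0 0.56 0 0 0" --pt "0 0 0.56 0 0 0"

```text
time: 4.3
ee_pos: [0.5697, -0.1788, 0.1973]
eef_rot: [0.974, 0.226, -0.002, -0.0]
ft_force: [-1.0, 0.8, 0.1]
width: 0.0871
grip_force: 0.0
```

play_rows --pt "0 0 0 0 0 0" --pt "0 0 0 0 0 0" --pt "0 0 0 0 0 0" --pt "0 0 0 0 0 0" --pt "0 0 0 0 0 0" --fingers -1 --squeeze 30

```text
time: 4.8
ee_pos: [0.5717, -0.1766, 0.2001]
eef_rot: [0.974, 0.227, 0.0, 0.0]
ft_force: [-0.6, 0.1, -0.5]
width: 0.0548
grip_force: 0.0
```

play_rows --pt "0 0 0 0 0 0" --pt "0 0 0 0 0 0" --pt "0 0 0 0 0 0" --pt "0 0 -0.1 0 0 0" --pt "0 0 -0.3 0 0 0"

```text
time: 5.3
ee_pos: [0.5705, -0.1763, 0.2434]
eef_rot: [0.974, 0.227, -0.002, -0.001]
ft_force: [0.5, -0.3, -1.4]
width: 0.0325
grip_force: 30.0
```

```bash
python3 plan.py .5715,-.1765,.11,26.3 .516,-.296,.11,26.3 .516,-.296,.043,26.3
```

```text
t 5.3 grasp pt [ 0.5698 -0.1761  0.0799] phi 26.29 tilt [-0.0045  0.0015] w 0.0325 grip 30.0 F [ 0.5 -0.3 -1.4] T [-0.06 -0.02  0.04]
[0.005, 0.003, -0.201, -0.006, 0.007, -0.0] rows 0.6
--
[-0.685, 0.551, 0.0, -0.0, -0.0, -0.0] rows 2.6
--
[-0.0, -0.0, 0.447, -0.0, -0.0, -0.0] rows 1.3
--
```

play_rows --pt "0 0 -0.2 0 0 0" --pt "-0.3 0.24 -0.2 0 0 0" --pt "-0.5 0.4 -0.2 0 0 0" --pt "-0.685 0.551 -0.2 0 0 0" --pt "-0.685 0.551 -0.2 0 0 0"

```text
time: 5.8
ee_pos: [0.5127, -0.3023, 0.2754]
eef_rot: [0.975, 0.223, -0.001, 0.001]
ft_force: [0.0, 0.3, -2.5]
width: 0.0321
grip_force: 30.0
```

play_rows --pt "0 0 0 0 0 0" --pt "0 0 0.2 0 0 0" --pt "0 0 0.35 0 0 0" --pt "0 0 0.4 0 0 0" --pt "0 0 0.4 0 0 0"

```text
time: 6.3
ee_pos: [0.5164, -0.2949, 0.214]
eef_rot: [0.974, 0.228, -0.0, -0.001]
ft_force: [0.1, -0.1, -2.7]
width: 0.0324
grip_force: 30.0
```

```bash
python3 plan.py .516,-.296,.0425,26.3
```

```text
t 6.3 grasp pt [ 0.5162 -0.2946  0.0505] phi 26.39 tilt [-0.0013  0.0014] w 0.0324 grip 30.0 F [ 0.1 -0.1 -2.7] T [-0.03 -0.04 -0.02]
[-0.006, 0.006, 0.053, -0.003, 0.001, 0.003] rows 0.2
--
```

play_rows --pt "0 0 0.03 0 0 0" --pt "0 0 0.053 0 0 0" --pt "0 0 0.053 0 0 0" --pt "0 0 0.053 0 0 0"

```text
time: 6.7
ee_pos: [0.5162, -0.2962, 0.207]
eef_rot: [0.974, 0.227, 0.0, 0.0]
ft_force: [-0.8, -0.7, -2.5]
width: 0.0324
grip_force: 30.0
```

play_rows --pt "0 0 0 0 0 0" --pt "0 0 0 0 0 0" --pt "0 0 0 0 0 0" --pt "0 0 0 0 0 0" --pt "0 0 -0.1 0 0 0" --fingers 0.4

```text
time: 7.2
ee_pos: [0.5153, -0.2958, 0.2204]
eef_rot: [0.974, 0.227, -0.001, -0.001]
ft_force: [0.4, -0.3, 0.3]
width: 0.0589
grip_force: 0.0
```

play_rows --pt "0 0 -0.2 0 0 0" --pt "0 0 -0.5 0 0 0" --pt "0 0 -0.5 0 0 0"

```text
time: 7.5
ee_pos: [0.5178, -0.2968, 0.3041]
eef_rot: [0.974, 0.227, 0.004, 0.004]
ft_force: [0.1, -0.3, -0.6]
width: 0.0608
grip_force: 0.0
```

```bash
python3 plan.py .482,.0205,.125,45 .482,.0205,.034,45
```

```text
t 7.5 grasp pt [ 0.5193 -0.2976  0.1406] phi 26.29 tilt [ 0.0093 -0.005 ] w 0.0608 grip 0.0 F [ 0.1 -0.3 -0.6] T [-0.01 -0.09 -0.01]
[0.361, -1.0, 0.046, 0.009, -0.004, -0.311] rows 3.2
[0.519, -0.931, 0.049, 0.009, -0.005, -0.313] rows 3.2
--
[0.0, 0.0, 0.607, 0.0, 0.0, 0.0] rows 1.8
--
```

play_rows --pt "0 0 0 0 0 0" --pt "0.361 -1.0 0.04 0 0 -0.31" --pt "0.361 -1.0 0.04 0 0 -0.31" --pt "0.361 -1.0 0.04 0 0 -0.31" --pt "0.361 -1.0 0.04 0 0 -0.31" --fingers 1

```text
time: 8.0
ee_pos: [0.4975, -0.1317, 0.2898]
eef_rot: [0.951, 0.309, -0.001, -0.001]
ft_force: [-0.0, -0.3, 0.7]
width: 0.0859
grip_force: 0.0
```

play_rows --pt "0.519 -0.931 0.04 0 0 -0.31" --pt "0.519 -0.931 0.04 0 0 -0.31" --pt "0.519 -0.931 0.04 0 0 -0.31" --pt "0.519 -0.931 0.04 0 0 -0.31" --pt "0.519 -0.931 0.04 0 0 -0.31"

```text
time: 8.5
ee_pos: [0.4798, 0.0227, 0.2842]
eef_rot: [0.924, 0.383, -0.0, -0.0]
ft_force: [0.3, -0.5, -0.6]
width: 0.0871
grip_force: 0.0
```

```bash
sed -i "s/^down=.*/&\nQ=R.from_euler('z',ph,degrees=True)*down/" plan.py; python3 plan.py .482,.0205,.034,45; python3 - <<'E'
from h import *
t=lambda im,u,v:cv2.resize(im[v-45:v+45,u-60:u+60],(400,300),interpolation=cv2.INTER_CUBIC)
b=shot('scene','s3.png')
cv2.imwrite('pics/crop4.png',np.hstack([t(b,340,205),t(b,155,230)]))
E
```

```text
t 8.5 grasp pt [0.4796 0.0227 0.1207] phi 45.1 tilt [-0.001   0.0001] w 0.0871 grip 0.0 F [ 0.3 -0.5 -0.6] T [ 0.02 -0.01  0.03]
[-0.0, 0.021, 0.578, 0.0, 0.0, 0.003] rows 1.7
--
```

View pics/crop4.png

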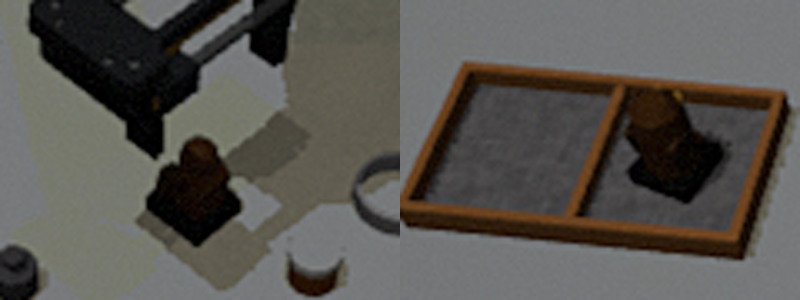

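play_rows --pt "0 0.02 0.28 0 0 0" --pt "0 0.02 0.43 0 0 0" --pt "0 0.02 0.575 0 0 0" --pt "0 0.02 0.575 0 0 0" --pt "0 0.02 0.575 0 0 0"

```text
time: 9.05
ee_pos: [0.4826, 0.0176, 0.1985]
eef_rot: [0.925, 0.381, -0.0, -0.0]
ft_force: [0.3, 0.1, 0.9]
width: 0.0868
grip_force: 0.0
```

play_rows --pt "0 0 0 0 0 0" --pt "0 0 0 0 0 0" --pt "0 0 0 0 0 0" --pt "0 0 0 0 0 0" --pt "0 0 0 0 0 0" --fingers -1 --squeeze 30

```text
time: 9.55
ee_pos: [0.4824, 0.0191, 0.1986]
eef_rot: [0.924, 0.382, 0.0, 0.0]
ft_force: [-0.2, -0.1, 0.2]
width: 0.0548
grip_force: 0.0
```

play_rows --pt "0 0 0 0 0 0" --pt "0 0 0 0 0 0" --pt "0 0 0 0 0 0" --pt "0 0 0 0 0 0"

```text
time: 9.95
ee_pos: [0.4823, 0.0192, 0.1983]
eef_rot: [0.924, 0.382, -0.0, -0.0]
ft_force: [-0.7, 1.8, -0.3]
width: 0.0298
grip_force: 30.0
```

```bash
python3 plan.py .482,.0205,.12,45 .506,-.392,.12,45 .506,-.392,.05,45
```

```text
t 9.95 grasp pt [0.4823 0.0192 0.0348] phi 44.9 tilt [-0.0001  0.0001] w 0.0298 grip 30.0 F [-0.7  1.8 -0.3] T [0.16 0.1  0.  ]
[0.005, -0.008, -0.568, 0.0, 0.0, -0.003] rows 1.7
--
[-0.889, 1.0, 0.0, 0.0, 0.0, -0.0] rows 4.0
[-0.89, 1.0, 0.0, 0.0, 0.0, -0.0] rows 4.0
[-0.052, 0.059, 0.0, 0.0, 0.0, -0.0] rows 0.2
--
[-0.0, -0.0, 0.467, 0.0, 0.0, -0.0] rows 1.4
--
```

play_rows --pt "0 0 -0.2 0 0 0" --pt "0 0 -0.5 0 0 0" --pt "0 0 -0.75 0 0 0" --pt "0 0 -0.75 0 0 0"

```text
time: 10.35
ee_pos: [0.4837, 0.0195, 0.3156]
eef_rot: [0.924, 0.382, 0.004, 0.002]
ft_force: [1.1, 0.7, -2.0]
width: 0.0299
grip_force: 30.0
```

play_rows --pt "-0.2 0.22 0 0 0 0" --pt "-0.45 0.5 0 0 0 0" --pt "-0.67 0.75 0 0 0 0" --pt "-0.89 1.0 0 0 0 0" --pt "-0.89 1.0 0 0 0 0"

```text
time: 10.85
ee_pos: [0.4922, -0.1882, 0.3095]
eef_rot: [0.926, 0.378, -0.001, 0.001]
ft_force: [0.5, 0.5, -2.3]
width: 0.0297
grip_force: 30.0
```

play_rows --pt "-0.22 0.25 0 0 0 0" --pt "-0.45 0.5 0 0 0 0" --pt "-0.67 0.75 0 0 0 0" --pt "-0.93 1.0 0 0 0 0" --pt "-0.93 1.0 0 0 0 0"

```text
time: 11.35
ee_pos: [0.4977, -0.3931, 0.3089]
eef_rot: [0.926, 0.378, -0.002, 0.001]
ft_force: [-0.1, 0.8, -1.6]
width: 0.0297
grip_force: 30.0
```

play_rows --pt "0 0.05 0 0 0 0" --pt "0 0.05 0 0 0 0" --pt "0 0.05 0 0 0 0"

```text
time: 11.65
ee_pos: [0.5067, -0.3898, 0.3105]
eef_rot: [0.924, 0.383, 0.0, -0.0]
ft_force: [-0.1, -0.1, -1.6]
width: 0.0297
grip_force: 30.0
```

```bash
python3 plan.py .506,-.392,.041,45
```

```text
t 11.65 grasp pt [ 0.5067 -0.3896  0.147 ] phi 45.02 tilt [-0.0001  0.001 ] w 0.0297 grip 30.0 F [-0.1 -0.1 -1.6] T [ 0.04 -0.03  0.02]
[-0.014, 0.007, 0.706, 0.0, 0.0, 0.001] rows 2.1
--
```

play_rows --pt "-0.01 0 0.2 0 0 0" --pt "-0.01 0 0.4 0 0 0" --pt "-0.01 0 0.6 0 0 0" --pt "-0.01 0 0.66 0 0 0" --pt "-0.01 0 0.66 0 0 0"

```text
time: 12.15
ee_pos: [0.5048, -0.3914, 0.211]
eef_rot: [0.924, 0.382, -0.0, -0.001]
ft_force: [0.6, 0.0, -1.0]
width: 0.0299
grip_force: 30.0
```

play_rows --pt "0 0 0.02 0 0 0" --pt "0 0 0.046 0 0 0" --pt "0 0 0.046 0 0 0" --pt "0 0 0.046 0 0 0"

```text
time: 12.55
ee_pos: [0.505, -0.3926, 0.2056]
eef_rot: [0.924, 0.382, 0.0, 0.0]
ft_force: [0.2, -0.6, -2.1]
width: 0.0296
grip_force: 30.0
```

play_rows --pt "0 0 0 0 0 0" --pt "0 0 0 0 0 0" --pt "0 0 0 0 0 0" --pt "0 0 0 0 0 0" --pt "0 0 -0.1 0 0 0" --fingers 0.4

```text
time: 13.05
ee_pos: [0.5042, -0.3921, 0.2186]
eef_rot: [0.924, 0.382, -0.001, -0.001]
ft_force: [-0.1, 0.2, -0.1]
width: 0.0586
grip_force: 0.0
```

play_rows --pt "0 0 -0.2 0 0 0" --pt "0 0 -0.5 0 0 0" --pt "0 0 -0.5 0 0 0" --pt "0 0 -0.5 0 0 0"

```text
time: 13.45
ee_pos: [0.5052, -0.3927, 0.2974]
eef_rot: [0.924, 0.382, 0.001, 0.002]
ft_force: [-0.5, -0.1, -0.9]
width: 0.0609
grip_force: 0.0
```

```bash
python3 - <<'E'
from fit import *
A=cv2.imread('pics/top1.png');B=cv2.imread('pics/scene1.png')
# refine bands by edge: gradient magnitude along projected rims
for nm,p0 in(('a',(.470,.141)),('b',(.445,-.157))):
    for n,im in(('top',A),('scene',B)):
        g=cv2.GaussianBlur(im.min(2).astype(np.float32),(0,0),1); e=np.hypot(cv2.Sobel(g,5,1,0),cv2.Sobel(g,5,0,1))
        def c(q):
            P=np.vstack([cyl(27,8,16)[24:],cyl(23.5,8,16)[24:]])+[q[0]/100,q[1]/100,0]; u=proj(n,P).astype(np.float32)
            return -cv2.remap(e,u[:,0].reshape(1,-1),u[:,1].reshape(1,-1),1).mean()
        best=min((minimize(c,np.array(p0)*100+np.array(d),method='Nelder-Mead',options=dict(initial_simplex=np.array(p0)*100+np.array(d)+[[0,0],[.3,0],[0,.3]])) for d in((0,0),(.5,0),(-.5,0),(0,.5),(0,-.5))),key=lambda o:o.fun)
        print(nm,n,(best.x/100).round(4),best.fun)
E
python3 plan.py .445,-.157,.14,45
```

```text
a top [0.4719 0.1343] -62.86714172363281
a scene [0.4715 0.14  ] -132.49191284179688
b top [ 0.4423 -0.1493] -74.77811431884766
b scene [ 0.4457 -0.1556] -136.1009979248047
t 13.45 grasp pt [ 0.5057 -0.3931  0.1339] phi 44.89 tilt [ 0.0029 -0.0023] w 0.0609 grip 0.0 F [-0.5 -0.1 -0.9] T [-0.    0.05  0.03]
[0.59, -1.0, -0.029, 0.0, 0.0, -0.003] rows 3.5
[0.235, -0.396, -0.012, 0.0, 0.0, -0.001] rows 1.4
--
```

play_rows --pt "0.59 -1.0 0 0 0 -0.75" --pt "0.59 -1.0 0 0 0 -0.75" --pt "0.59 -1.0 0 0 0 -0.75" --pt "0.59 -1.0 0 0 0 -0.75" --pt "0.59 -1.0 0 0 0 -0.75" --fingers 1

```text
time: 13.95
ee_pos: [0.4612, -0.2201, 0.2946]
eef_rot: [0.831, 0.557, -0.0, -0.001]
ft_force: [-0.0, -0.2, 0.4]
width: 0.0857
grip_force: 0.0
```

```bash
python3 plan.py .4455,-.156,.08,90 .4455,-.156,.021,90
```

```text
t 13.95 grasp pt [ 0.4609 -0.22    0.1311] phi 67.66 tilt [-0.0014  0.0008] w 0.0857 grip 0.0 F [-0.  -0.2  0.4] T [-0.03 -0.04 -0.06]
[0.356, -0.259, 0.341, 0.0, 0.0, -0.745] rows 2.6
--
[-0.0, -0.0, 0.393, 0.0, 0.0, 0.0] rows 1.2
--
```

play_rows --pt "0.356 -0.259 0.34 0 0 -0.745" --pt "0.356 -0.259 0.34 0 0 -0.745" --pt "0.356 -0.259 0.34 0 0 -0.745" --pt "0.356 -0.259 0.34 0 0 -0.745" --pt "0.356 -0.259 0.34 0 0 -0.745"

```text
time: 14.45
ee_pos: [0.4466, -0.1606, 0.2441]
eef_rot: [0.71, 0.704, 0.0, 0.0]
ft_force: [-0.4, 0.7, -0.7]
width: 0.0869
grip_force: 0.0
```

```bash
python3 plan.py .4455,-.156,.021,90; python3 - <<'E'
from h import *
t=lambda im,u,v:cv2.resize(im[v-45:v+45,u-60:u+60],(400,300),interpolation=cv2.INTER_CUBIC)
b=shot('scene','s5.png')
cv2.imwrite('pics/crop5.png',np.hstack([t(b,253,200),t(b,155,230)]))
E
```

```text
t 14.45 grasp pt [ 0.4466 -0.1607  0.0806] phi 89.48 tilt [ 0.0003 -0.0002] w 0.0869 grip 0.0 F [-0.4  0.7 -0.7] T [ 0.02 -0.1   0.01]
[0.031, -0.007, 0.397, 0.0, 0.0, -0.017] rows 1.2
--
```

View pics/crop5.png

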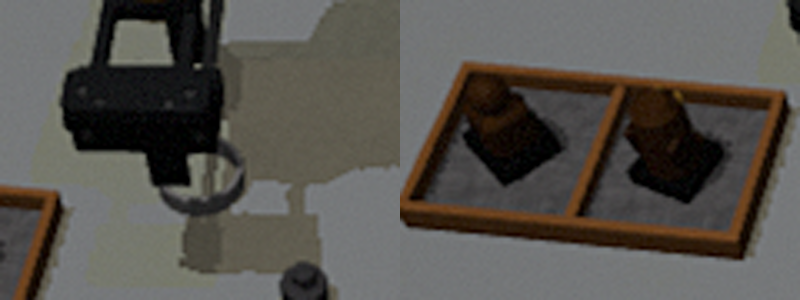

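play_rows --pt "0.031 -0.007 0.1 0 0 -0.017" --pt "0.031 -0.007 0.2 0 0 -0.017" --pt "0.031 -0.007 0.33 0 0 -0.017" --pt "0.031 -0.007 0.397 0 0 -0.017" --pt "0.031 -0.007 0.397 0 0 -0.017"

```text
time: 15.0
ee_pos: [0.4453, -0.1554, 0.1838]
eef_rot: [0.706, 0.708, -0.0, -0.0]
ft_force: [-0.1, 0.5, 0.2]
width: 0.0872
grip_force: 0.0
```

play_rows --pt "0 0 0 0 0 0" --pt "0 0 0 0 0 0" --pt "0 0 0 0 0 0" --pt "0 0 0 0 0 0" --pt "0 0 0 0 0 0" --fingers -1 --squeeze 15

```text
time: 15.5
ee_pos: [0.4454, -0.155, 0.1846]
eef_rot: [0.706, 0.709, 0.0, 0.0]
ft_force: [0.4, 0.0, -0.2]
width: 0.055
grip_force: 0.0
```

play_rows --pt "0 0 0 0 0 0" --pt "0 0 0 0 0 0" --pt "0 0 -0.1 0 0 0" --pt "0 0 -0.3 0 0 0" --pt "0 0 -0.4 0 0 0"

```text
time: 16.0
ee_pos: [0.4457, -0.1549, 0.2461]
eef_rot: [0.706, 0.709, 0.0, 0.001]
ft_force: [-0.0, -0.1, -0.6]
width: 0.0534
grip_force: 15.0
```

```bash
python3 plan.py .651,-.032,.09,90 .651,-.032,.026,90
```

```text
t 16.0 grasp pt [ 0.446  -0.1549  0.0826] phi 90.26 tilt [ 0.0015 -0.0005] w 0.0534 grip 15.0 F [-0.  -0.1 -0.6] T [-0.01 -0.1   0.02]
[0.592, 1.0, -0.036, 0.0, 0.0, 0.006] rows 3.5
[0.222, 0.371, -0.013, 0.0, 0.0, 0.003] rows 1.3
--
[0.0, 0.0, 0.427, 0.0, 0.0, -0.0] rows 1.3
--
```

play_rows --pt "0 0 -0.04 0 0 0" --pt "0.25 0.42 -0.04 0 0 0" --pt "0.42 0.7 -0.04 0 0 0" --pt "0.592 1.0 -0.04 0 0 0.006" --pt "0.592 1.0 -0.04 0 0 0.006"

```text
time: 16.5
ee_pos: [0.5972, -0.0624, 0.2494]
eef_rot: [0.706, 0.708, 0.001, -0.001]
ft_force: [1.2, -0.9, -0.6]
width: 0.0529
grip_force: 15.0
```

play_rows --pt "0.1 0.18 0 0 0 0" --pt "0.222 0.371 0 0 0 0" --pt "0.222 0.371 0 0 0 0" --pt "0.222 0.371 0.2 0 0 0" --pt "0.222 0.371 0.2 0 0 0"

```text
time: 17.0
ee_pos: [0.6488, -0.0325, 0.2159]
eef_rot: [0.707, 0.708, -0.003, -0.002]
ft_force: [-0.8, -1.2, -1.5]
width: 0.0528
grip_force: 15.0
```

```bash
python3 plan.py .651,-.032,.0255,90
```

```text
t 17.0 grasp pt [ 0.6476 -0.0325  0.0524] phi 90.08 tilt [-0.0071 -0.0001] w 0.0528 grip 15.0 F [-0.8 -1.2 -1.5] T [-0.01 -0.    0.04]
[0.003, 0.015, 0.179, 0.0, 0.0, 0.003] rows 0.5
--
```

play_rows --pt "0 0 0.1 0 0 0" --pt "0 0 0.1 0 0 0" --pt "0 0 0.1 0 0 0" --pt "0 0 0.1 0 0 0"

```text
time: 17.4
ee_pos: [0.6508, -0.0322, 0.2063]
eef_rot: [0.707, 0.707, 0.0, 0.001]
ft_force: [-0.3, 0.2, -0.5]
width: 0.0532
grip_force: 15.0
```

```bash
python3 plan.py .651,-.032,.0255,90
```

```text
t 17.4 grasp pt [ 0.651  -0.0322  0.0428] phi 90.05 tilt [ 0.0013 -0.0002] w 0.0532 grip 15.0 F [-0.3  0.2 -0.5] T [-0.01 -0.11 -0.02]
[0.001, 0.001, 0.116, 0.0, 0.0, 0.002] rows 0.3
--
```

play_rows --pt "0 0 0.05 0 0 0" --pt "0 0 0.1 0 0 0" --pt "0 0 0.116 0 0 0" --pt "0 0 0.116 0 0 0" --pt "0 0 0.116 0 0 0"

```text
time: 17.9
ee_pos: [0.6505, -0.0321, 0.1884]
eef_rot: [0.707, 0.708, -0.0, 0.0]
ft_force: [-3.2, -0.6, 7.6]
width: 0.0534
grip_force: 15.0
```

play_rows --pt "0 0 0 0 0 0" --pt "0 0 0 0 0 0" --pt "0 0 0 0 0 0" --pt "0 0 -0.05 0 0 0" --pt "0 0 -0.2 0 0 0" --fingers 0.45

```text
time: 18.4
ee_pos: [0.6497, -0.0322, 0.2165]
eef_rot: [0.707, 0.708, -0.001, -0.001]
ft_force: [-0.2, 0.6, -0.7]
width: 0.0629
grip_force: 0.0
```

play_rows --pt "0 0 -0.3 0 0 0" --pt "0 0 -0.3 0 0 0" --pt "0 0 -0.3 0 0 0"

```text
time: 18.7
ee_pos: [0.651, -0.032, 0.2647]
eef_rot: [0.707, 0.707, 0.001, 0.001]
ft_force: [-0.4, -0.4, 0.6]
width: 0.063
grip_force: 0.0
```

```bash
python3 plan.py .471,.1405,.10,90
```

```text
t 18.7 grasp pt [ 0.6514 -0.0321  0.1012] phi 90.06 tilt [ 0.0029 -0.0004] w 0.063 grip 0.0 F [-0.4 -0.4  0.6] T [ 0.01 -0.1   0.01]
[0.961, -1.0, 0.007, 0.0, 0.0, 0.002] rows 4.2
[0.19, -0.199, 0.001, 0.0, 0.0, 0.0] rows 0.8
--
```

play_rows --pt "0.961 -1.0 0 0 0 0" --pt "0.961 -1.0 0 0 0 0" --pt "0.961 -1.0 0 0 0 0" --pt "0.961 -1.0 0 0 0 0" --pt "0.961 -1.0 0 0 0 0" --fingers 1

```text
time: 19.2
ee_pos: [0.4963, 0.1161, 0.2623]
eef_rot: [0.704, 0.71, -0.001, -0.001]
ft_force: [-0.0, -0.5, 0.8]
width: 0.0858
grip_force: 0.0
```

play_rows --pt "0.19 -0.2 0 0 0 0" --pt "0.19 -0.2 0 0 0 0" --pt "0.19 -0.2 0.1 0 0 0" --pt "0.19 -0.2 0.1 0 0 0" --pt "0.19 -0.2 0.1 0 0 0"

```text
time: 19.7
ee_pos: [0.4706, 0.1395, 0.247]
eef_rot: [0.707, 0.707, -0.001, -0.001]
ft_force: [0.9, -0.8, 0.9]
width: 0.0871
grip_force: 0.0
```

```bash
python3 plan.py .471,.1405,.021,90;  python3 - <<'E'
from h import *
t=lambda im,u,v:cv2.resize(im[v-45:v+45,u-60:u+60],(400,300),interpolation=cv2.INTER_CUBIC)
b=shot('scene','s6.png')
cv2.imwrite('pics/crop6.png',np.hstack([t(b,395,210),t(b,333,290)]))
E
```

```text
t 19.7 grasp pt [0.4703 0.1395 0.0835] phi 89.99 tilt [-0.002  -0.0002] w 0.0871 grip 0.0 F [ 0.9 -0.8  0.9] T [-0.01 -0.11 -0.  ]
[0.007, 0.003, 0.417, 0.0, 0.0, -0.0] rows 1.3
--
```

View pics/crop6.png

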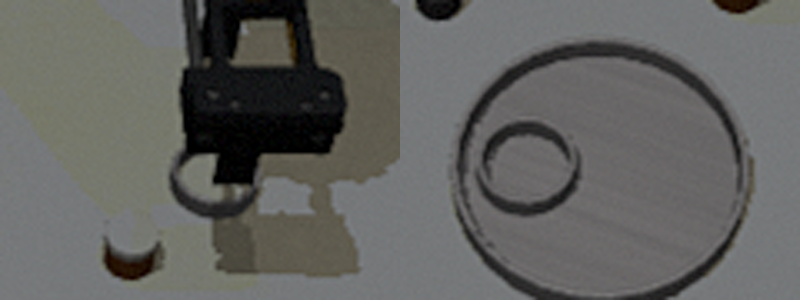

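play_rows --pt "0 0 0.1 0 0 0" --pt "0 0 0.2 0 0 0" --pt "0 0 0.33 0 0 0" --pt "0 0 0.4 0 0 0" --pt "0 0 0.4 0 0 0"

```text
time: 20.25
ee_pos: [0.4696, 0.1401, 0.186]
eef_rot: [0.707, 0.708, -0.001, -0.001]
ft_force: [-0.2, 0.1, -0.2]
width: 0.0867
grip_force: 0.0
```

play_rows --pt "0 0 0 0 0 0" --pt "0 0 0 0 0 0" --pt "0 0 0 0 0 0" --pt "0 0 0 0 0 0" --pt "0 0 0 0 0 0" --fingers -1 --squeeze 15

```text
time: 20.75
ee_pos: [0.4705, 0.1403, 0.1883]
eef_rot: [0.707, 0.707, 0.0, 0.0]
ft_force: [-0.3, 0.0, -0.6]
width: 0.0551
grip_force: 0.0
```

play_rows --pt "0 0 0 0 0 0" --pt "0 0 0 0 0 0" --pt "0 0 0 0 0 0"

```text
time: 21.05
ee_pos: [0.4705, 0.1404, 0.1882]
eef_rot: [0.707, 0.708, 0.0, 0.0]
ft_force: [-0.7, -1.0, 4.1]
width: 0.053
grip_force: 15.0
```

```bash
python3 plan.py .471,.1405,.09,90 .651,.044,.09,90
```

```text
t 21.05 grasp pt [0.4706 0.1403 0.0247] phi 90.07 tilt [ 0.0005 -0.0001] w 0.053 grip 15.0 F [-0.7 -1.   4.1] T [-0.19  0.06  0.02]
[0.001, 0.003, -0.435, 0.0, 0.0, 0.002] rows 1.3
--
[-0.536, 1.0, -0.0, 0.0, 0.0, 0.0] rows 3.4
[-0.107, 0.2, -0.0, 0.0, 0.0, 0.0] rows 0.7
--
```

play_rows --pt "0 0 -0.2 0 0 0" --pt "0 0 -0.435 0 0 0" --pt "-0.15 0.28 -0.435 0 0 0" --pt "-0.3 0.56 -0.435 0 0 0" --pt "-0.42 0.78 -0.435 0 0 0"

```text
time: 21.55
ee_pos: [0.5893, 0.0756, 0.2534]
eef_rot: [0.707, 0.707, 0.0, 0.001]
ft_force: [0.1, 0.2, -0.1]
width: 0.0524
grip_force: 15.0
```

play_rows --pt "-0.12 0.22 0 0 0 0" --pt "-0.223 0.42 0 0 0 0" --pt "-0.223 0.42 0.1 0 0 0" --pt "-0.223 0.42 0.2 0 0 0" --pt "-0.223 0.42 0.2 0 0 0"

```text
time: 22.05
ee_pos: [0.6488, 0.0447, 0.2201]
eef_rot: [0.706, 0.708, -0.002, -0.002]
ft_force: [-1.1, -0.9, 0.2]
width: 0.0528
grip_force: 15.0
```

play_rows --pt "0 0 0 0 0 0" --pt "0 0 0 0 0 0"

```text
time: 22.25
ee_pos: [0.6502, 0.0448, 0.224]
eef_rot: [0.706, 0.708, 0.0, 0.0]
ft_force: [0.5, 0.7, -0.0]
width: 0.0527
grip_force: 15.0
```

```bash
python3 plan.py .651,.044,.0295,90
```

```text
t 22.25 grasp pt [0.6504 0.0448 0.0605] phi 90.12 tilt [0.0008 0.0001] w 0.0527 grip 15.0 F [ 0.5  0.7 -0. ] T [-0.   -0.06  0.01]
[-0.005, 0.005, 0.207, 0.0, 0.0, 0.004] rows 0.6
--
```

play_rows --pt "-0.005 0.005 0.1 0 0 0" --pt "-0.005 0.005 0.17 0 0 0" --pt "-0.005 0.005 0.207 0 0 0" --pt "-0.005 0.005 0.207 0 0 0" --pt "-0.005 0.005 0.207 0 0 0"

```text
time: 22.75
ee_pos: [0.6511, 0.0433, 0.1916]
eef_rot: [0.707, 0.708, -0.0, -0.0]
ft_force: [-0.8, 0.1, 0.0]
width: 0.0529
grip_force: 15.0
```

play_rows --pt "0 0 0 0 0 0" --pt "0 0 0 0 0 0" --pt "0 0 0 0 0 0" --pt "0 0 -0.05 0 0 0" --pt "0 0 -0.2 0 0 0" --fingers 0.45

```text
time: 23.25
ee_pos: [0.6504, 0.0432, 0.2209]
eef_rot: [0.707, 0.708, -0.001, -0.001]
ft_force: [-0.4, 1.1, -0.1]
width: 0.0629
grip_force: 0.0
```

play_rows --pt "0 0 -0.45 0 0 0" --pt "0 0 -0.45 0 0 0" --pt "0 0 -0.45 0 0 0"

```text
time: 23.55
ee_pos: [0.6522, 0.0438, 0.2941]
eef_rot: [0.707, 0.707, 0.002, 0.002]
ft_force: [1.4, -0.1, 0.2]
width: 0.0631
grip_force: 0.0
```

```bash
python3 plan.py .607,.161,.11,36.4; python3 - <<'E'
from fit import *
b=shot('scene','s7.png'); h=cv2.cvtColor(b,cv2.COLOR_BGR2HSV); m=(h[...,1]>120)&(h[...,2]>25); u=proj('scene',[.606,.16,.02])[0].astype(int)
w=np.zeros_like(m); w[u[1]-22:u[1]+22,u[0]-22:u[0]+22]=1; print(fit('collar',{'scene':(m&w)>0},(.606,.16),[.63]))
for n in 'pot','weight': print(n,[np.round(d['point'],3) for d in spotter.boxes_of('scene',n)][:1])
E
```

```text
t 23.55 grasp pt [0.6532 0.0438 0.1306] phi 90.06 tilt [0.0065 0.0003] w 0.0631 grip 0.0 F [ 1.4 -0.1  0.2] T [-0.04 -0.03 -0.01]
[0.437, -0.168, 0.077, 0.0, 0.0, 1.0] rows 3.5
[0.233, -0.287, 0.06, 0.0, 0.0, 0.789] rows 2.8
--
[ 0.0769  0.6044  0.1598 35.4867]
pot [array([0.535, 0.082, 0.009])]
weight [array([ 0.544, -0.082,  0.023])]
```

play_rows --pt "0.437 -0.168 0.05 0 0 1.0" --pt "0.437 -0.168 0.05 0 0 1.0" --pt "0.437 -0.168 0.05 0 0 1.0" --pt "0.437 -0.168 0.05 0 0 1.0" --pt "0.437 -0.168 0.05 0 0 1.0" --fingers 1 --squeeze 40

```text
time: 24.2
ee_pos: [0.6255, 0.109, 0.2807]
eef_rot: [0.866, 0.5, -0.001, -0.0]
ft_force: [-0.1, -0.4, 0.1]
width: 0.0861
grip_force: 0.0
```

play_rows --pt "0.233 -0.287 0.1 0 0 0.789" --pt "0.233 -0.287 0.1 0 0 0.789" --pt "0.233 -0.287 0.1 0 0 0.789" --pt "0.233 -0.287 0.1 0 0 0.789" --pt "0.233 -0.287 0.1 0 0 0.789"

```text
time: 24.7
ee_pos: [0.6061, 0.1601, 0.2666]
eef_rot: [0.949, 0.314, -0.0, 0.0]
ft_force: [-0.9, -0.4, 0.1]
width: 0.087
grip_force: 0.0
```

```bash
python3 plan.py .6055,.1595,.07,36.4 .6055,.1595,.0215,36.4
```

```text
t 24.7 grasp pt [0.606  0.16   0.1031] phi 36.65 tilt [-0.0008 -0.0006] w 0.087 grip 0.0 F [-0.9 -0.4  0.1] T [-0.03 -0.04 -0.  ]
[-0.006, 0.001, 0.221, 0.0, 0.0, 0.008] rows 0.7
--
[0.0, -0.0, 0.323, 0.0, 0.0, 0.0] rows 1.0
--
```

play_rows --pt "0 0 0.15 0 0 0.008" --pt "0 0 0.3 0 0 0.008" --pt "0 0 0.45 0 0 0.008" --pt "0 0 0.54 0 0 0.008" --pt "0 0 0.54 0 0 0.008"

```text
time: 25.2
ee_pos: [0.6059, 0.16, 0.1847]
eef_rot: [0.95, 0.311, -0.001, -0.0]
ft_force: [0.4, -0.0, 0.2]
width: 0.0869
grip_force: 0.0
```

play_rows --pt "0 0 0 0 0 0" --pt "0 0 0 0 0 0" --pt "0 0 0 0 0 0" --pt "0 0 0 0 0 0" --pt "0 0 0 0 0 0" --fingers -1 --squeeze 40

```text
time: 25.7
ee_pos: [0.6061, 0.1606, 0.1865]
eef_rot: [0.951, 0.31, 0.0, 0.0]
ft_force: [-0.7, 0.4, 0.1]
width: 0.0551
grip_force: 0.0
```

play_rows --pt "0 0 0 0 0 0" --pt "0 0 0 0 0 0" --pt "0 0 0 0 0 0" --pt "0 0 0 0 0 0" --pt "0 0 0 0 0 0"

```text
time: 26.2
ee_pos: [0.6061, 0.1606, 0.1862]
eef_rot: [0.951, 0.31, 0.0, 0.0]
ft_force: [-0.8, 0.4, 1.0]
width: 0.0396
grip_force: 39.9
```

```bash
python3 plan.py .6055,.1595,.12,36.4 .489,.371,.12,39.6
```

```text
t 26.2 grasp pt [0.6061 0.1606 0.0227] phi 36.16 tilt [ 0.0001 -0.0001] w 0.0396 grip 39.9 F [-0.8  0.4  1. ] T [-0.04  0.06  0.01]
[-0.008, 0.004, -0.648, 0.0, 0.0, -0.008] rows 1.9
--
[0.133, -1.0, -0.0, 0.0, 0.0, -0.067] rows 3.0
[0.1, -0.593, -0.0, 0.0, 0.0, -0.04] rows 1.8
--
```

play_rows --pt "0 0 -0.15 0 0 0" --pt "0 0 -0.35 0 0 0" --pt "0 0 -0.6 0 0 0" --pt "0 0 -0.6 0 0 0"

```text
time: 26.6
ee_pos: [0.6074, 0.1614, 0.2813]
eef_rot: [0.951, 0.31, 0.004, 0.0]
ft_force: [0.9, -0.1, -2.4]
width: 0.0398
grip_force: 39.9
```

play_rows --pt "0.03 -0.25 0 0 0 -0.06" --pt "0.07 -0.55 0 0 0 -0.06" --pt "0.1 -0.8 0 0 0 -0.06" --pt "0.13 -1.0 0 0 0 -0.06" --pt "0.13 -1.0 0 0 0 -0.06"

```text
time: 27.1
ee_pos: [0.5298, 0.2982, 0.2754]
eef_rot: [0.944, 0.329, -0.001, -0.001]
ft_force: [-0.0, -0.1, -3.2]
width: 0.0395
grip_force: 39.9
```

play_rows --pt "0.03 -0.2 0 0 0 -0.05" --pt "0.06 -0.4 0 0 0 -0.05" --pt "0.1 -0.593 0 0 0 -0.05" --pt "0.1 -0.593 0 0 0 -0.05" --pt "0.1 -0.593 0 0 0 -0.05"

```text
time: 27.6
ee_pos: [0.49, 0.3728, 0.2752]
eef_rot: [0.941, 0.338, -0.001, 0.0]
ft_force: [0.7, -1.6, -2.9]
width: 0.0397
grip_force: 39.9
```

```bash
python3 plan.py .489,.371,.095,39.6; python3 - <<'E'
from h import *
b=shot('scene','s8.png');shot('top','t8.png')
i=b[130:280,440:600]; cv2.imwrite('pics/crop8.png',cv2.resize(i,(640,600),interpolation=cv2.INTER_CUBIC))
E
```

```text
t 27.6 grasp pt [0.4898 0.3726 0.1117] phi 39.54 tilt [-0.0011 -0.0009] w 0.0397 grip 39.9 F [ 0.7 -1.6 -2.9] T [-0.06 -0.05  0.02]
[-0.013, 0.005, 0.111, 0.0, 0.0, -0.002] rows 0.3
--
```

View pics/crop8.png

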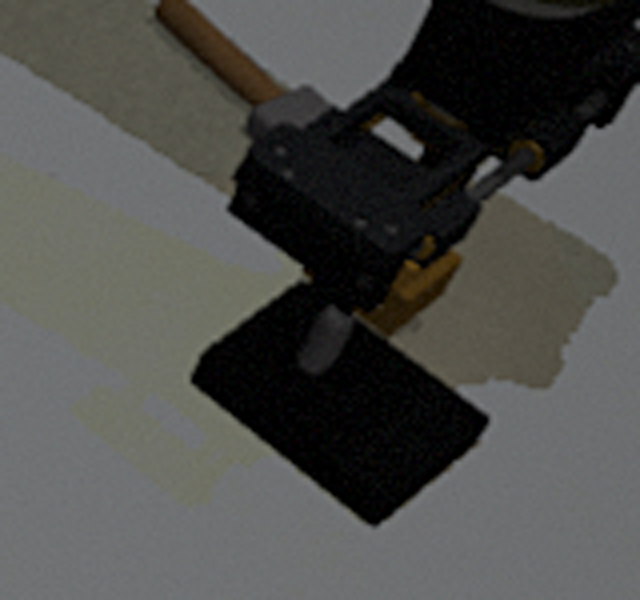

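```bash
cat > ovl.py <<'E'
from h import *
import sys
def frame(x,y,z,yaw): 
    c,s=np.cos(np.radians(yaw)),np.sin(np.radians(yaw)); return lambda q:(np.array(q,float)/1e3)@np.array([[c,s,0],[-s,c,0],[0,0,1]])+[x,y,z]
def ovl(im,n,win,S,mount,collar,out):
    x0,y0,w,h=win; I=cv2.resize(im[y0:y0+h,x0:x0+w],None,fx=S,fy=S,interpolation=cv2.INTER_CUBIC); I=cv2.convertScaleAbs(I,alpha=2)
    def poly(P,col,cl=True): cv2.polylines(I,[(((proj(n,P)-[x0,y0]+.5)*S-.5)*16).round().astype(np.int32)],cl,col,1,cv2.LINE_AA,4)
    f=frame(*mount)
    poly(f([[-40,-40,25],[75,-40,25],[75,40,25],[-40,40,25]]),(0,255,0)); poly(f([[-40,-40,0],[75,-40,0],[75,40,0],[-40,40,0]]),(0,128,0))
    a=np.linspace(0,2*np.pi,40); 
    for z in(25,57): poly(f([[min(9*np.cos(t),5.5),9*np.sin(t),z] for t in a]),(255,255,0))
    if collar is not None:
        g=frame(*collar)
        for z in(0,26): poly(g([[-20,-20,z],[30,-20,z],[30,20,z],[-20,20,z]]),(0,0,255))
        for y in(-20,20): poly(g([[30,y,0],[30,y,26]]),(0,0,255),False)
    cv2.imwrite(out,I)
E
python3 - <<'E'
from ovl import *
im=cv2.imread('pics/s8.png'); s=status.read_state(); p=np.array(s['ee_pos']); print(p)
ovl(im,'scene',(480,170,100,100),6,(.4875,.372,0,39.4),(p[0],p[1],p[2]-.1635-.0227,39.54),'pics/ov8.png')
E
```

```text
[0.49108891 0.3714378  0.2754157 ]
```

View pics/ov8.png

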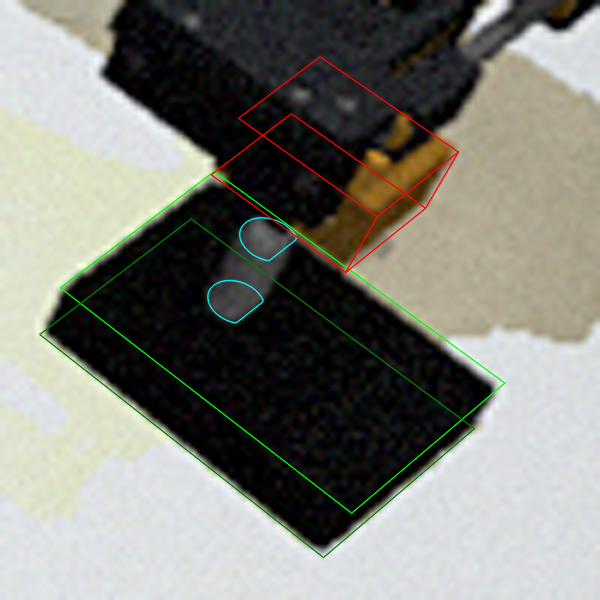

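```bash
cat > edge.py <<'E'
from ovl import *
from scipy.optimize import least_squares
from scipy.ndimage import map_coordinates
def edgefit(im,n,p0,segs,chan,half,L=4):
    g=cv2.GaussianBlur(im[...,chan].astype(float),(0,0),.6)
    def res(q,show=False):
        f=frame(q[0]/100,q[1]/100,p0[2],q[2]); out=[]
        for a,b in segs:
            t=np.linspace(.1,.9,25)[:,None]; P=proj(n,f(np.array(a)*(1-t)+np.array(b)*t)); d=P[-1]-P[0]; d/=np.linalg.norm(d); nr=np.array([-d[1],d[0]])
            k=np.arange(-L,L+.01,.1); U=P[:,None]+k[None,:,None]*nr; v=map_coordinates(g,[U[...,1],U[...,0]],order=1)
            lo,hi=v[:,:5].mean(1),v[:,-5:].mean(1); s=np.abs(np.gradient(v,axis=1))**2; c=(s*k).sum(1)/s.sum(1); c[np.abs(hi-lo)<half]=0
            out.append(np.median(c) if show else c)
        return np.array(out) if show else np.concatenate(out)
    o=least_squares(res,[p0[0]*100,p0[1]*100,p0[3]],loss='soft_l1',f_scale=.3,diff_step=1e-4)
    return (o.x/[100,100,1]).round(4),res(o.x,True).round(2)
E
python3 - <<'E'
from edge import *
A=cv2.imread('pics/top1.png');B=cv2.imread('pics/scene1.png')
c=lambda x,y,z:(x,y,z)
S1=[(c(-40,-40,0),c(75,-40,0)),(c(75,-40,0),c(75,40,0)),(c(75,40,25),c(-40,40,25)),(c(-40,40,25),c(-40,-40,25))]
print('scene',*edgefit(B,'scene',(.487,.372,0,39.4),S1,1,15))
# top camera at (0.42,-0.02): far sides show top edges (+y,+x?), near sides bottom
T1=[(c(-40,-40,0),c(75,-40,0)),(c(75,-40,25),c(75,40,25)),(c(75,40,25),c(-40,40,25)),(c(-40,40,0),c(-40,-40,0))]
print('top',*edgefit(A,'top',(.490,.371,0,39.4),T1,1,15))
# collar before pick (scene1): camera at x=1.08 -> visible +x end and -y? 
C1=[(c(-20,-20,0),c(30,-20,0)),(c(30,-20,0),c(30,20,0)),(c(30,20,26),c(-20,20,26)),(c(-20,20,26),c(-20,-20,26))]
print('collar scene',*edgefit(B,'scene',(.6045,.16,0,36.2),C1,0,15,3))
C2=[(c(-20,-20,0),c(30,-20,0)),(c(30,-20,26),c(30,20,26)),(c(30,20,26),c(-20,20,26)),(c(-20,20,0),c(-20,-20,0))]
print('collar top',*edgefit(A,'top',(.6064,.1591,0,36.2),C2,0,15,3))
# collar in hand, +x end only
im=cv2.imread('pics/s8.png'); z=.2754-.1635-.0227
H=[(c(30,-20,0),c(30,20,0)),(c(30,20,0),c(30,20,26)),]
print('hand',*edgefit(im,'scene',(.4911,.3714,z,39.54),H,0,8,3))
E
```

```text
scene [ 0.4876  0.3717 39.3961] [-0.61 -0.43 -1.08 -0.67]
top [ 0.4887  0.3708 39.231 ] [-0.52 -0.54 -0.52 -0.61]
collar scene [ 0.6048  0.1599 35.4051] [-0.16 -0.05 -0.17 -0.06]
collar top [ 0.606   0.1596 35.423 ] [ 0.13 -0.16  1.   -0.18]
hand [ 0.4662  0.3655 40.6762] [0. 0.]
```

```bash
python3 plan.py .4889,.3720,.09,39.3
```

```text
t 27.7 grasp pt [0.491  0.3712 0.1119] phi 39.38 tilt [-0.0004 -0.0013] w 0.0398 grip 39.9 F [ 0.8 -0.1 -2.3] T [ 0.    0.02 -0.01]
[-0.009, -0.012, 0.146, 0.0, 0.0, 0.003] rows 0.4
--
```

play_rows --pt "-0.009 -0.012 0.05 0 0 0.003" --pt "-0.009 -0.012 0.1 0 0 0.003" --pt "-0.009 -0.012 0.14 0 0 0.003" --pt "-0.009 -0.012 0.14 0 0 0.003" --pt "-0.009 -0.012 0.14 0 0 0.003"

```text
time: 28.2
ee_pos: [0.4883, 0.373, 0.2549]
eef_rot: [0.942, 0.337, -0.0, 0.0]
ft_force: [0.1, 0.3, -3.0]
width: 0.0397
grip_force: 39.9
```

play_rows --pt "0 0 0 0 0 0" --pt "0 0 0 0 0 0" --pt "0 0 0 0 0 0"

```text
time: 28.5
ee_pos: [0.4883, 0.3732, 0.2554]
eef_rot: [0.942, 0.337, 0.0, -0.0]
ft_force: [0.2, -0.6, -2.8]
width: 0.04
grip_force: 39.9
```

```bash
python3 plan.py .4889,.3720,.078,39.3
```

```text
t 28.5 grasp pt [0.4884 0.3733 0.0919] phi 39.37 tilt [0.0004 0.0002] w 0.04 grip 39.9 F [ 0.2 -0.6 -2.8] T [-0.02  0.01 -0.05]
[-0.002, 0.009, 0.093, 0.0, 0.0, 0.002] rows 0.3
--
```

play_rows --pt "-0.002 0.009 0 0 0 0" --pt "-0.002 0.009 0 0 0 0" --pt "-0.002 0.009 0.03 0 0 0" --pt "-0.002 0.009 0.03 0 0 0"

```text
time: 28.9
ee_pos: [0.4887, 0.3717, 0.2499]
eef_rot: [0.942, 0.337, -0.0, 0.0]
ft_force: [-0.4, 0.3, -1.8]
width: 0.0398
grip_force: 39.9
```

play_rows --pt "0 0 0.02 0 0 0" --pt "0 0 0.035 0 0 0" --pt "0 0 0.05 0 0 0" --pt "0 0 0.05 0 0 0"

```text
time: 29.3
ee_pos: [0.4888, 0.3718, 0.2427]
eef_rot: [0.942, 0.337, -0.0, 0.0]
ft_force: [-0.2, -0.2, -3.4]
width: 0.0398
grip_force: 39.9
```

```bash
python3 plan.py .4889,.3720,.0477,39.3
```

```text
t 29.3 grasp pt [0.4887 0.3717 0.0792] phi 39.37 tilt [-0.0005 -0.0005] w 0.0398 grip 39.9 F [-0.2 -0.2 -3.4] T [ 0.02 -0.04  0.03]
[0.001, -0.0, 0.21, 0.0, 0.0, 0.002] rows 0.6
--
```

play_rows --pt "0 0 0.02 0 0 0" --pt "0 0 0.04 0 0 0" --pt "0 0 0.04 0 0 0"

```text
time: 29.6
ee_pos: [0.4887, 0.3717, 0.2366]
eef_rot: [0.942, 0.337, -0.0, 0.0]
ft_force: [-0.9, -0.2, -2.6]
width: 0.0396
grip_force: 39.9
```

```bash
python3 plan.py .4889,.3720,.0477,39.3
```

```text
t 29.6 grasp pt [0.4886 0.3716 0.0731] phi 39.36 tilt [-0.0006 -0.0006] w 0.0396 grip 39.9 F [-0.9 -0.2 -2.6] T [-0.06 -0.02 -0.  ]
[0.002, -0.001, 0.169, 0.0, 0.0, 0.002] rows 0.5
--
```

Bottom is at 50 mm, below the taper, with no force: it is on the post. Continue down.

play_rows --pt "0 0 0.03 0 0 0" --pt "0 0 0.06 0 0 0" --pt "0 0 0.09 0 0 0" --pt "0 0 0.12 0 0 0" --pt "0 0 0.14 0 0 0"

```text
time: 30.1
ee_pos: [0.4888, 0.3718, 0.2155]
eef_rot: [0.942, 0.337, -0.0, 0.0]
ft_force: [0.7, -0.3, -3.3]
width: 0.0395
grip_force: 39.9
```

play_rows --pt "0 0 0.01 0 0 0" --pt "0 0 0.02 0 0 0" --pt "0 0 0.028 0 0 0" --pt "0 0 0.028 0 0 0"

```text
time: 30.5
ee_pos: [0.4889, 0.3719, 0.2119]
eef_rot: [0.942, 0.337, -0.0, 0.0]
ft_force: [-0.5, -0.1, -2.8]
width: 0.0396
grip_force: 39.9
```

```bash
python3 plan.py .4889,.3720,.0477,39.3
```

```text
t 30.5 grasp pt [0.4889 0.3719 0.0484] phi 39.36 tilt [ 0.     -0.0001] w 0.0396 grip 39.9 F [-0.5 -0.1 -2.8] T [-0.03 -0.02 -0.01]
[0.001, -0.0, 0.005, 0.0, 0.0, 0.002] rows 0.0
--
```

play_rows --pt "0 0 0.005 0 0 0" --pt "0 0 0.01 0 0 0" --pt "0 0 0.01 0 0 0" --pt "0 0 0.01 0 0 0"

```text
time: 30.9
ee_pos: [0.4889, 0.372, 0.2112]
eef_rot: [0.942, 0.337, 0.0, 0.0]
ft_force: [-3.1, -2.7, 5.3]
width: 0.0397
grip_force: 39.9
```

play_rows --pt "0 0 0.005 0 0 0" --pt "0 0 0.005 0 0 0" --pt "0 0 0.005 0 0 0"

```text
time: 31.2
ee_pos: [0.4889, 0.3721, 0.2112]
eef_rot: [0.942, 0.337, 0.0, 0.0]
ft_force: [-4.9, -4.4, 13.5]
width: 0.0399
grip_force: 39.9
```

play_rows --pt "0 0 0 0 0 0" --pt "0 0 0 0 0 0" --pt "0 0 0 0 0 0" --pt "0 0 0 0 0 0" --pt "0 0 -0.05 0 0 0" --fingers 0.5

```text
time: 31.7
ee_pos: [0.4886, 0.3716, 0.2164]
eef_rot: [0.942, 0.337, -0.001, 0.0]
ft_force: [-0.3, -0.3, -0.2]
width: 0.0638
grip_force: 0.0
```

play_rows --pt "0 0 -0.3 0 0 0" --pt "0 0 -0.6 0 0 0" --pt "0 0 -0.9 0 0 0" --pt "0 0 -0.9 0 0 0"

```text
time: 32.1
ee_pos: [0.4895, 0.3733, 0.3598]
eef_rot: [0.942, 0.337, 0.005, -0.002]
ft_force: [0.8, 0.3, 0.6]
width: 0.0653
grip_force: 0.0
```

play_rows --pt "-1 0.4 0 0 0 0" --pt "-1 0.4 0 0 0 0" --pt "-1 0.4 0 0 0 0" --pt "-1 0.4 0 0 0 0"

```text
time: 32.5
ee_pos: [0.4093, 0.2265, 0.3518]
eef_rot: [0.942, 0.335, -0.001, 0.001]
ft_force: [0.1, 0.1, -0.6]
width: 0.0655
grip_force: 0.0
```

```bash
python3 - <<'E'
from edge import *
B=shot('scene','s9.png'); c=lambda *a:a
t=lambda im,u,v,w,h:cv2.resize(im[v-h//2:v+h//2,u-w//2:u+w//2],(w*4,h*4),interpolation=cv2.INTER_CUBIC)
cv2.imwrite('pics/crop9.png',cv2.convertScaleAbs(np.hstack([t(B,525,225,90,100),t(B,333,270,110,100)]),alpha=1.6))
C1=[(c(-20,-20,26),c(30,-20,26)),(c(30,-20,26),c(30,20,26)),(c(30,20,26),c(-20,20,26)),(c(-20,20,26),c(-20,-20,26))]
for z in (.025,.03): print('collar seated, z',z,*edgefit(B,'scene',(.4876,.3717,z,39.4),C1,2,10,3))
E
python3 plan.py
```

```text
collar seated, z 0.025 [ 0.4882  0.3706 38.7093] [-0.11  0.31  0.    0.32]
collar seated, z 0.03 [ 0.4879  0.3742 42.2528] [1.55 0.02 0.   0.51]
t 32.55 grasp pt [0.4098 0.2266 0.1888] phi 39.17 tilt [ 0.0006 -0.0024] w 0.065 grip 0.0 F [ 0.3 -0.5  0.6] T [-0.02 -0.06  0.02]
```

View pics/crop9.png

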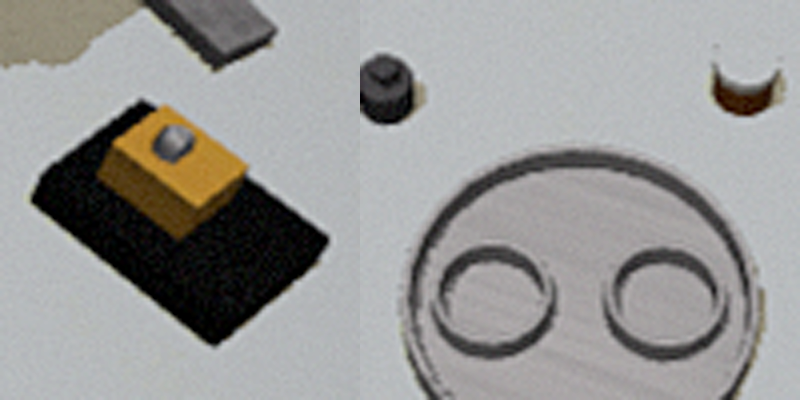

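View pics/s9.png

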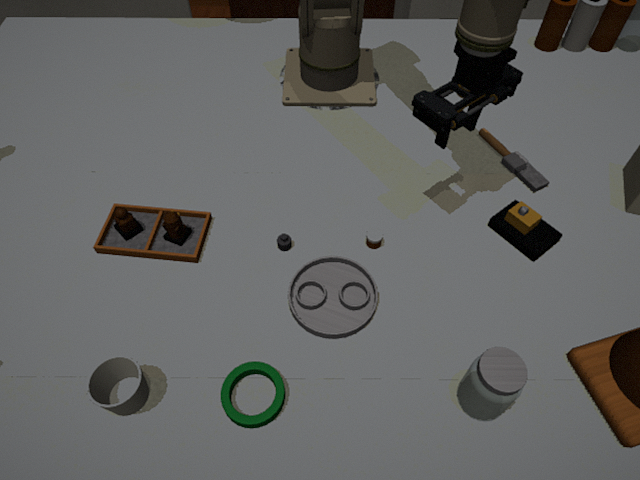

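The picture shows everything in place. The bronzes stand at (125,222) and (175,228), and the bands lie flat at (311,295) and (355,295). The collar is seated with the post showing through at (523,211). The weight at (285,242) and the pot at (374,240) have not moved, and the arm is clear.

```bash
python3 -c "
from bench import job; print(job.close_job())"
```

```text
the job is handed in; nothing more can be done
None
```

I handed the job in after about 33 s of robot time: the owl and seated figure stand upright in separate tray bays, both bands lie flat in the dish, the collar is pressed down onto the block with its bore matched to the post, and the pot and weight were left untouched; no verdict came back.

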